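# Gather brass blanks in the corner of a sorting tray

### The arm

A 7-joint arm with a two-finger parallel gripper is mounted at the origin on a cart in front of the work surface, level with it; the furniture and walls round the work are solid. World frame = base frame: x ahead of the robot, y to its left, z up, the work surface at z = 0. Lengths are in m, angles in rad, forces in N, time in s.
With the tool pointing down it reaches from about 0.375 to 0.925 m from the base axis. Payload 3.1 kg.
Tool frame: the origin (TCP) lies at the very end of the fingers, on their centre line; the grasp point (between the pads) lies 19 mm behind it; z points along the fingers, y is the direction in which the jaws open and shut (so a half turn about z gives the same grasp; the last joint's range is limited). The gripper opens to 85 mm and grips with 20 to 120 N. Pads are 22 mm wide; open, the fingers measure 114 mm over their backs; the gripper's body (76 mm by 85 mm) begins 54 mm behind the grasp point. The pads swing forward as they close: fully open they stand 13 mm farther back than shut.
Start: joints at [-0.098, 0.383, 0.044, 1.598, -0.018, 1.161, -0.05], TCP at [0.65, 0, 0.195] pointing down, gripper open.
Joint ranges: [-2.61, 2.61], [-0.41, 2.15], [-1.48, 1.57], [0, 2.5], [-1.57, 4.71], [0.05, 1.97], [-2.85, 2.85]. Speed limits (rad/s): [2.79, 2.79, 3.14, 3.14, 3.14, 3.14, 3.14].

### API

Orientations are given as a unit quaternion [x, y, z, w].
In Python, from plant import bot, optics gives the robot as it stands.
- The arm moves only by the shell command python3 -m handwheel 'ROWS' [OPENING] [FORCE]. ROWS is JSON, a list of rows, each a list of 4 numbers: the shift along the world's x, y, z as a fraction of full scale, then the turn about the world's z as a fraction of full scale. A call has 1 to 20 rows; each row shifts and turns the commanded pose from where the row before left it; what a row does not reach is not made up. Full scale, the value 1, is 0.025 m for a shift and 4 degrees for a turn. A row lasts 1/10 s, in which the tool goes at most 50 mm and 8.59 degrees, less where a joint would pass 70% of its speed; a pose out of reach is approached as far as the arm can. A call with a number of a shift or a turn outside -1 to 1 is refused whole. A call with a gripper value outside its range is refused whole. OPENING is the closure, from -1 (fully open) to 1 (shut), set as the call begins (- or left out, the last holds). The fingers move at their own pace and stop on an object; FORCE is the grip in N (left out, the last holds). Time passes only in rows, so rows that do not move let the fingers close. It gives the time, the measured TCP pose, the force and the opening at its end, in the units of the state.
- bot.sense(): the state, without advancing time (a new reading comes with each control period).
- optics.grab_frame(name): name is "scene" or "side" or "wrist"; returns (picture, depth): 480x640x3 uint8, red, green, blue; 480x640 float32, m along the optical axis (not along the pixel's ray), 0 where there is no reading.
- optics.camera_params(name): a dict with "fx", "fy", "cx", "cy" (pixels), "T" (4x4, takes a point from camera to world coordinates); the wrist camera has in their place "T_tool_cam" (4x4, takes a point from camera to tool coordinates, whose origin is the TCP and whose axes are the flange's). Camera axes: x right, y down, z forward; pixel columns grow to the right and rows downward; lengths in m; the calibration is good to about 2 mm. A picture is of the moment at which its call begins: read the wrist's pose just before it. camera_params takes no time and is no camera call.
- bot.sign_off(): hands the job in, once; it reports no verdict.
The state is a dict: "clock": time; "joint_pos": joint angles; "joint_velocities": joint speeds; "joint_efforts": joint torques, N m; "tool_pos": TCP position; "tool_rot": TCP orientation; "ft_force": force on the tool from outside, world axes, zero at the start; "ft_torque": the same for the moment, N m; "grip_width": finger opening in m.
Only numpy, scipy, OpenCV 4.12 (cv2) and the standard library are available. Lean on these libraries where they do the work, as an engineer would, in place of code of your own. Each camera call takes 0.05 s, during which the arm holds its last target.

### The job

Lift the upright divider straight up out of its slots in the wooden sorting tray and stand it upright on the table, clear of the tray. Then take the tray by the grip fin on its corner and raise that corner, tipping the tray about 25 to 30 degrees, until all four brass blanks have slid together into the corner opposite the fin; finish while still holding the tray tilted like this. Leave the cup, jar and spool where they stand.

Things in the scene. Friction and masses are not known exactly. Their poses are not given: they have to be found in the camera images.
- tray: Loose open plywood tray, 156 mm square outside, 138 inside, floor 8 and walls 9 mm thick, rim 36 mm high, 0.3 to 0.6 kg, slick. Origin: centre of its underside; x, y parallel to the walls, z up. A grip fin is on its (+x, +y) corner, pointing away from the robot. The +y and -y walls each have an upright groove at x = 0, 6.5 mm wide, 5 deep, from the rim to 9.5 mm above the floor.
- tray_handle (a point): Best grip point of the fin: (95, 95, 42) mm in the tray's frame, 134 mm out on the diagonal. The fin is an upright darker wooden plate 10 mm thick whose plane contains the tray's (+x, +y) diagonal, from 98 to 156 mm from the tray's centre and 16 to 56 mm above the underside. Close the fingers level, across the 10 mm, square to the diagonal. Axes as the tray's.
- tray_corner (a point): Inner floor corner opposite the fin, (-69, -69, 8) mm in the tray's frame, where the blanks must gather. The tray can pivot on its outer bottom corner there, (-78, -78, 0) mm, left on the table. Tilted along the diagonal, blanks start to slide at about 10 degrees and run along the walls into the corner from about 20.
- divider: Loose upright divider in the grooves, 80 g: panel 4 mm thick (x), 62 high, 145 wide (y; 134 in the lowest 12); grip bar (middle) 8 mm thick, 60 wide, 48 to 72 mm above its underside; foot 26 (x) by 110 (y) by 5 mm, on which it stands. Origin: centre of its underside, z up. It starts on the tray's floor, top 80 mm above the table; raise it over 30 mm to clear the rim with its foot.
- blank_1: Brass blank, a loose plain disc 16 mm in diameter and 7 mm thick, 12 g, one of four alike; at the start lying on the tray's floor in the half beyond the divider (tray x > 0). Origin at the centre of its underside.
- blank_2: Brass blank, a loose plain disc 16 mm in diameter and 7 mm thick, 12 g, one of four alike; at the start lying on the tray's floor in the half beyond the divider (tray x > 0). Origin at the centre of its underside.
- blank_3: Brass blank, a loose plain disc 16 mm in diameter and 7 mm thick, 12 g, one of four alike; at the start lying on the tray's floor in the half beyond the divider (tray x > 0). Origin at the centre of its underside.
- blank_4: Brass blank, a loose plain disc 16 mm in diameter and 7 mm thick, 12 g, one of four alike; at the start lying on the tray's floor in the half beyond the divider (tray x > 0). Origin at the centre of its underside.
- cup: Bystander: small beige silicone mixing cup, 41 mm wide, 28 mm high, on the table to the left. Origin at the centre of its underside.
- jar: Bystander: small pigment jar with white lid, 40 mm wide, 36 mm high, on the table beyond the tray. Origin at the centre of its underside.
- spool: Bystander: small round spool with dark disc on top, 37 mm wide, 26 mm high, on the table to the left, far side. The table left of the tray, on this side of spool and cup, is free; a 2 mm thick green cutting mat lies on its near part (x up to 0.51 m), which counts as table. Origin at the centre of its underside.

How it is judged:
By the outcome, as a careful person would: the job done as asked, in the order asked, and still so for the second after the job is handed in, while the arm keeps its last pose, push and grip.
It also fails if it takes over 58 s, if anything falls off the work surface, if the arm or the gripper's body presses on something with over 40 N, if the wrist force passes 120 N, or if a joint passes its speed limit or range.

## Working session

There is one attempt and no reset: what is moved stays moved. The work goes in short steps, Python scripts to look and compute and a shell command to move; the robot and the scene stay as the last step left them, time stands still between calls to the robot, and variables do not carry over. Pictures are saved under pics/ and viewed, and the job is handed in when it is done.

```bash
ls; mkdir -p pics
cat > h.py <<'E'
import numpy as np, cv2
from plant import bot, optics
def cast(cam,u,v,z,T=None):
    p=optics.camera_params(cam); T=p.get("T") if T is None else T; T=np.array(T)
    d=T[:3,:3]@np.array([(u-p['cx'])/p['fx'],(v-p['cy'])/p['fy'],1]); o=T[:3,3]
    return o+d*(z-o[2])/d[2]
def proj(cam,P):
    p=optics.camera_params(cam);T=np.linalg.inv(np.array(p['T']));q=T[:3,:3]@np.array(P)+T[:3,3]
    return p['fx']*q[0]/q[2]+p['cx'],p['fy']*q[1]/q[2]+p['cy']
def shot(cam,name):
    im,d=optics.grab_frame(cam); cv2.imwrite(f'pics/{name}.png',im[:,:,::-1]); np.save(f'pics/{name}.npy',d); return im,d
E
python3 - <<'E'
from h import *
for c in ['scene','side','wrist']: shot(c,c+'0')
print({k:np.round(v,3).tolist() for k,v in bot.sense().items()})
for c in ['scene','side','wrist']: print(c,{k:np.round(v,3).tolist() for k,v in optics.camera_params(c).items()})
E
```

```text
pics
{'clock': 0.15, 'joint_pos': [-0.098, 0.384, 0.044, 1.599, -0.018, 1.161, -0.05], 'joint_velocities': [-0.0, -0.001, 0.001, -0.004, 0.001, -0.002, -0.001], 'joint_efforts': [0.002, -43.405, 1.027, -24.998, 0.011, 0.007, 0.0], 'tool_pos': [0.649, 0.0, 0.194], 'tool_rot': [0.707, 0.707, -0.001, -0.001], 'ft_force': [-0.297, -0.404, 0.341], 'ft_torque': [-0.007, 0.006, -0.064], 'grip_width': 0.085}
scene {'fx': 476.219, 'fy': 476.219, 'cx': 319.072, 'cy': 242.844, 'T': [[0.894, -0.354, 0.274, 0.336], [-0.447, -0.685, 0.575, -0.521], [-0.016, -0.637, -0.771, 0.754], [0.0, 0.0, 0.0, 1.0]]}
side {'fx': 578.336, 'fy': 578.336, 'cx': 319.396, 'cy': 238.486, 'T': [[-0.982, -0.107, 0.152, 0.44], [-0.186, 0.514, -0.837, 0.891], [0.012, -0.851, -0.525, 0.578], [0.0, 0.0, 0.0, 1.0]]}
wrist {'fx': 399.435, 'fy': 399.435, 'cx': 318.334, 'cy': 239.518, 'T_tool_cam': [[0.0, -0.966, -0.26, 0.065], [1.0, 0.0, 0.0, 0.0], [-0.0, -0.26, 0.966, -0.179], [0.0, 0.0, 0.0, 1.0]]}
```

View pics/scene0.png

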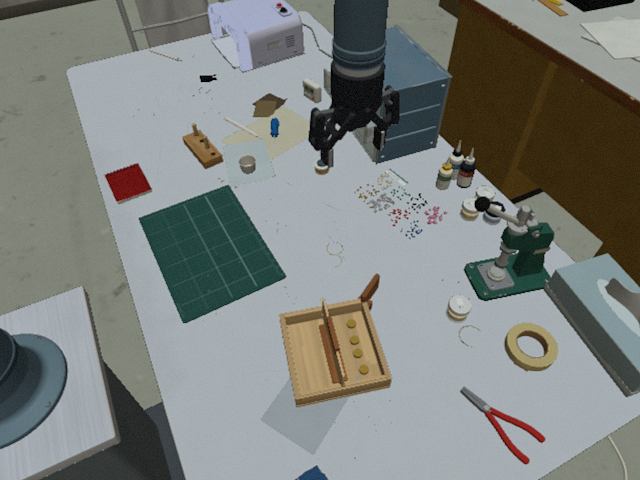

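View pics/side0.png

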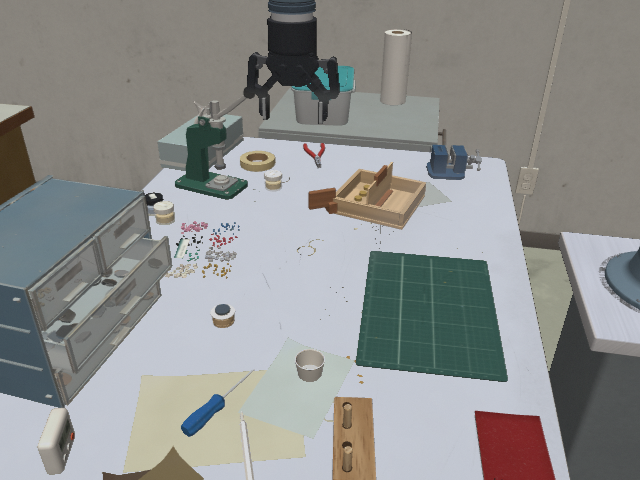

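View pics/wrist0.png

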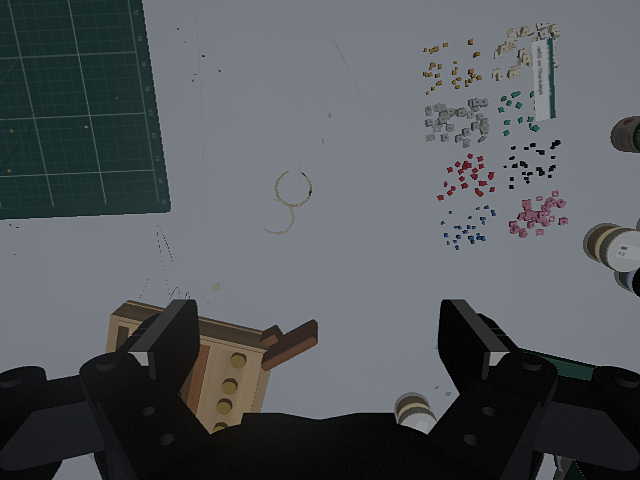

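Run:
```python
from h import *
for c,(x0,y0,x1,y1) in {'scene':(260,260,410,420),'side':(290,150,450,240)}.items():
    im=cv2.imread(f'pics/{c}0.png')[y0:y1,x0:x1]
    s=min(800/(x1-x0),600/(y1-y0)); s=int(s)
    cv2.imwrite(f'pics/{c}_z.png',cv2.resize(im,None,fx=s,fy=s,interpolation=cv2.INTER_CUBIC)); print(c,s)
```

```text
scene 3
side 5
```

View pics/scene_z.png

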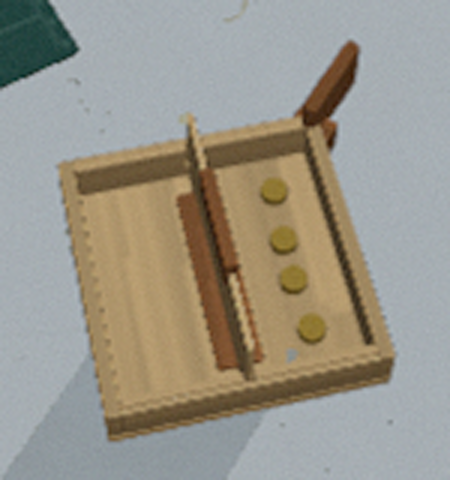

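View pics/side_z.png

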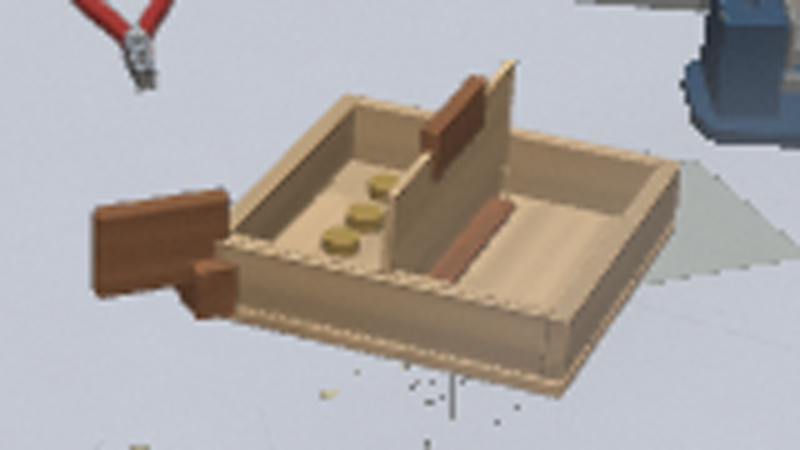

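Run:
```python
from h import *
from scipy.optimize import least_squares
S=lambda u,v:(260+u/3,260+v/3); D=lambda u,v:(290+u/5,150+v/5)
h=.078
obs=[('scene',S(60,163),(-h,h,.036)),('scene',S(393,353),(h,-h,.036)),('scene',S(109,415),(-h,-h,.036)),('scene',S(109,438),(-h,-h,0)),
('side',D(348,96),(h,-h,.036)),('side',D(682,168),(-h,-h,.036)),('side',D(562,320),(-h,h,.036)),('side',D(561,397),(-h,h,0))]
for o in obs: print(o[0],o[2],cast(o[0],*o[1],o[2][2]).round(4))
def W(q,P):
    c,s=np.cos(q[2]),np.sin(q[2]); return [q[0]+c*P[0]-s*P[1],q[1]+s*P[0]+c*P[1],P[2]]
f=lambda q:np.concatenate([(cast(c,*uv,P[2])-W(q,P))[:2] for c,uv,P in obs])
r=least_squares(f,[.5,-.2,-.1]);q=r.x
print(q,np.degrees(q[2]),(r.fun*1000).round(1))
for n,P in dict(fin=(.095,.095,.042),finend=(.110,.110,.056),fininner=(.0693,.0693,.056),divtop=(0,0,.08),barA=(0,.03,.08),barB=(0,-.03,.08),corner=(-h,-h,0)).items():
    w=W(q,P);print(n,np.round(w,4),'scene',np.round((np.array(proj('scene',w))-260)*3),'side',np.round((np.array(proj('side',w))-[290,150])*5))
for n,uv in dict(b1=(275,185),b2=(285,235),b3=(293,273),b4=(312,322)).items():
    print(n,cast('scene',*S(*uv),.015).round(4))
# bystanders
print('cup',cast('side',310,357,.028),'spool',cast('side',222,310,.026),'jar side',cast('side',273,177,.036),'jar scene',cast('scene',458,302,.036))
print('mat',[cast('side',*p,.002).round(3)[:2] for p in [(371,252),(486,262),(505,376),(357,360)]])
```

```text
scene (-0.078, 0.078, 0.036) [ 0.4583 -0.0982  0.036 ]
scene (0.078, -0.078, 0.036) [ 0.5684 -0.2844  0.036 ]
scene (-0.078, -0.078, 0.036) [ 0.4208 -0.2469  0.036 ]
scene (-0.078, -0.078, 0) [ 0.4198 -0.2445  0.    ]
side (0.078, -0.078, 0.036) [ 0.5644 -0.2801  0.036 ]
side (-0.078, -0.078, 0.036) [ 0.4163 -0.2382  0.036 ]
side (-0.078, 0.078, 0.036) [ 0.4576 -0.0949  0.036 ]
side (-0.078, 0.078, 0) [ 0.4551 -0.098   0.    ]
[ 0.51274838 -0.18908218 -0.25438052] -14.574930158409943 [ 1.4 -4.2 -0.2 -0.2  3.2 -1.9  2.2  0.4 -4.3  4.1 -1.3  6.7  0.7 -0.9
 -1.8 -4. ]
fin [ 0.6286 -0.121   0.042 ] scene [334.  75.] side [139. 232.]
finend [ 0.6469 -0.1103  0.056 ] scene [353.  37.] side [ 88. 209.]
fininner [ 0.5973 -0.1395  0.056 ] scene [305. 105.] side [224. 188.]
divtop [ 0.5127 -0.1891  0.08  ] scene [216. 211.] side [451. 101.]
barA [ 0.5203 -0.16    0.08  ] scene [204. 164.] side [425. 130.]
barB [ 0.5052 -0.2181  0.08  ] scene [229. 262.] side [476.  74.]
corner [ 0.4176 -0.2449  0.    ] scene [106. 441.] side [670. 236.]
b1 [ 0.5688 -0.1574  0.015 ]
b2 [ 0.558  -0.1887  0.015 ]
b3 [ 0.5503 -0.2116  0.015 ]
b4 [ 0.5451 -0.242   0.015 ]
cup [0.55505394 0.31729007 0.028     ] spool [0.70596483 0.24210492 0.026     ] jar side [ 0.74193208 -0.20129972  0.036     ] jar scene [ 0.74818064 -0.21852918  0.036     ]
mat [array([ 0.506, -0.001]), array([ 0.3  , -0.011]), array([0.29 , 0.274]), array([0.494, 0.283])]
```

```bash
python3 -m handwheel '[[-0.68,-0.95,0,-0.46],[-0.68,-0.95,0,-0.46],[-0.68,-0.95,0,-0.46],[-0.68,-0.95,0,-0.46],[-0.68,-0.95,0,-0.46],[-0.68,-0.95,0,-0.46],[-0.68,-0.95,0,-0.46],[-0.68,-0.95,0,-0.43],[0,0,0,0],[0,0,0,0],[0,0,0,0]]' -1 60
python3 - <<'E'
from h import *
s=bot.sense(); np.save('pics/w1pose.npy',np.r_[s['tool_pos'],s['tool_rot']]); shot('wrist','w1'); shot('side','side1')
print(s['tool_pos'],s['tool_rot'],s['joint_pos'])
E
```

```text
clock: 1.25
tool_pos: [0.5145, -0.1891, 0.1952]
tool_rot: [0.791, 0.612, 0.0, -0.0]
ft_force: [0.0, 0.2, 0.1]
grip_width: 0.0853
[ 0.51452156 -0.1890735   0.19520175] [ 7.90827437e-01  6.12039017e-01  4.29157575e-04 -1.52281750e-04] [ 0.11798599  0.19030748  0.17881988  1.85228295 -0.03870523  1.10201812
  0.05760595]
```

View pics/w1.png

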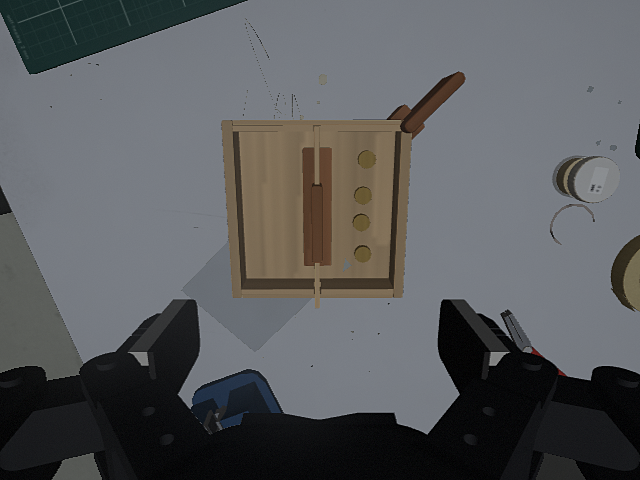

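```bash
cat >> h.py <<'E'
from scipy.spatial.transform import Rotation as R
def wristT(pose):
    T=np.eye(4);T[:3,:3]=R.from_quat(pose[3:]).as_matrix();T[:3,3]=pose[:3]
    return T@np.array(optics.camera_params('wrist')['T_tool_cam'])
E
python3 - <<'E'
from h import *
T=wristT(np.load('pics/w1pose.npy'))
c=lambda u,v,z:cast('wrist',u,v,z,T)[:2]
co=[c(222,122,.036),c(411,122,.036),c(404,297,.036),c(233,297,.036)]
print(np.round(co,4),np.mean(co,0), [np.linalg.norm(co[i]-co[i-1]).round(4) for i in range(4)])
for i,j in [(0,1),(3,2)]: d=co[j]-co[i];print(np.degrees(np.arctan2(d[1],d[0])))
for i,j in [(3,0),(2,1)]: d=co[j]-co[i];print(np.degrees(np.arctan2(-d[0],d[1])))
a,b=c(317,184.5,.08),c(317,263,.08);print('bar',a,b,(a+b)/2,np.linalg.norm(a-b))
a,b=c(317,126,.07),c(317.5,307,.07);print('panel',a,b,(a+b)/2,np.linalg.norm(a-b))
f,g=c(461,74,.056),c(403,129,.056);print('fin',f,g,np.linalg.norm(f-g),np.degrees(np.arctan2(*(f-g)[::-1])))
E
```

```text
[[ 0.4575 -0.0989]
 [ 0.6061 -0.1374]
 [ 0.5705 -0.2862]
 [ 0.4197 -0.2472]] [ 0.51344494 -0.19241353] [np.float64(0.153), np.float64(0.1535), np.float64(0.1531), np.float64(0.1558)]
-14.50984434413559
-14.521228863583147
-14.3317879571643
-13.460528798654183
bar [ 0.5209729  -0.16197623] [ 0.50571884 -0.22070576] [ 0.51334587 -0.19134099] 0.06067820744461572
panel [ 0.53138177 -0.12179032] [ 0.49565595 -0.26097935] [ 0.51351886 -0.19138483] 0.14370080159301238
fin [ 0.64416983 -0.11241788] [ 0.59473505 -0.14025364] 0.056732950368101165 29.383012529058515
```

```bash
python3 -m handwheel '[[-0.05,-0.09,-0.6,0],[0,0,-0.75,0],[0,0,-0.75,0],[0,0,-0.75,0],[0,0,-0.75,0],[0,0,-0.75,0],[0,0,-0.75,0],[0,0,-0.75,0],[0,0,0,0],[0,0,0,0]]' && python3 -m handwheel '[[0,0,0,0],[0,0,0,0],[0,0,0,0],[0,0,0,0],[0,0,0,0],[0,0,0,0],[0,0,0,0],[0,0,0,0],[0,0,0,0],[0,0,0,0]]' 1 40
python3 - <<'E'
from h import *
shot('side','side2')
im=cv2.imread('pics/side2.png')[100:280,220:480];cv2.imwrite('pics/side2z.png',cv2.resize(im,None,fx=3,fy=3))
E
```

```text
clock: 2.35
tool_pos: [0.5131, -0.1914, 0.0488]
tool_rot: [0.791, 0.612, -0.0, -0.0]
ft_force: [0.4, 0.3, 0.5]
grip_width: 0.085
clock: 3.35
tool_pos: [0.5127, -0.1922, 0.0489]
tool_rot: [0.791, 0.612, -0.0, -0.0]
ft_force: [-0.3, 0.2, -0.6]
grip_width: 0.0003
```

View pics/side2z.png

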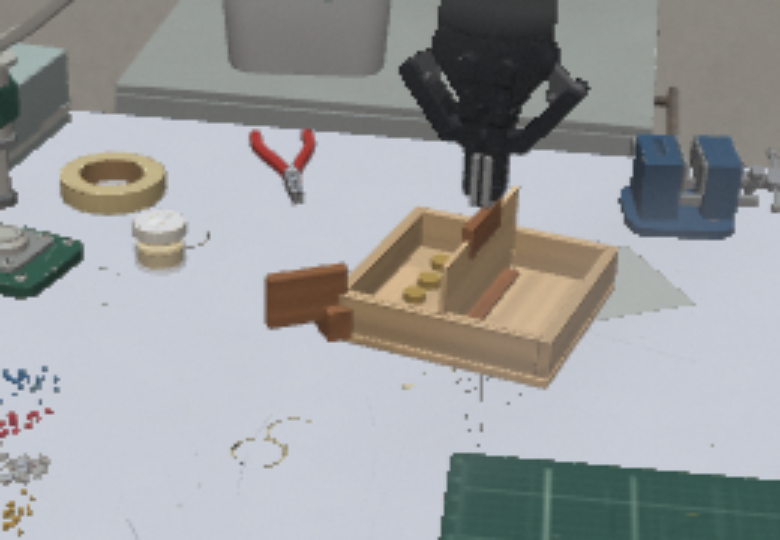

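Run:
```python
from h import *
s=bot.sense();print(s['joint_pos'],s['tool_pos'],s['ft_force'],s['grip_width'])
print(proj('side',s['tool_pos']),proj('scene',s['tool_pos']))
shot('wrist','w2');shot('scene','scene2')
d=np.load('pics/side2.npy');p=optics.camera_params('side');T=np.array(p['T'])
for u,v in [(382,160),(382,166),(378,163),(386,164),(380,172),(395,152)]:
    z=d[v,u];print((u,v),z,(T@[(u-p['cx'])/p['fx']*z,(v-p['cy'])/p['fy']*z,z,1]).round(4)[:3])
im=cv2.imread('pics/scene2.png')[200:420,220:440];cv2.imwrite('pics/scene2z.png',cv2.resize(im,None,fx=2.7,fy=2.7))
```

```text
[ 0.1421762   0.37523909  0.16466774  1.96545343 -0.08330572  0.80739731
  0.09846948] [ 0.51272602 -0.19220253  0.04887769] [0.92771854 0.70948516 0.5756603 ] -0.00011162273114843076
(np.float64(379.2701057810525), np.float64(183.33042643158046)) (np.float64(332.7765729453594), np.float64(341.349656141049))
(382, 160) 1.1539516 [ 0.5098 -0.1794  0.107 ]
(382, 166) 1.1619555 [ 0.509  -0.1806  0.0935]
(378, 163) 1.1617961 [ 0.5176 -0.1821  0.0986]
(386, 164) 1.1594228 [ 0.5014 -0.1818  0.098 ]
(380, 172) 1.1699514 [ 0.5122 -0.181   0.0798]
(395, 152) 1.4610442 [ 0.4983 -0.4806 -0.0008]
```

View pics/w2.png

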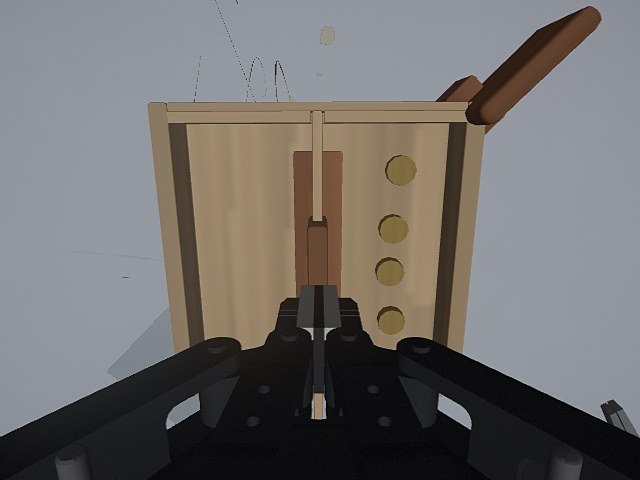

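View pics/scene2z.png

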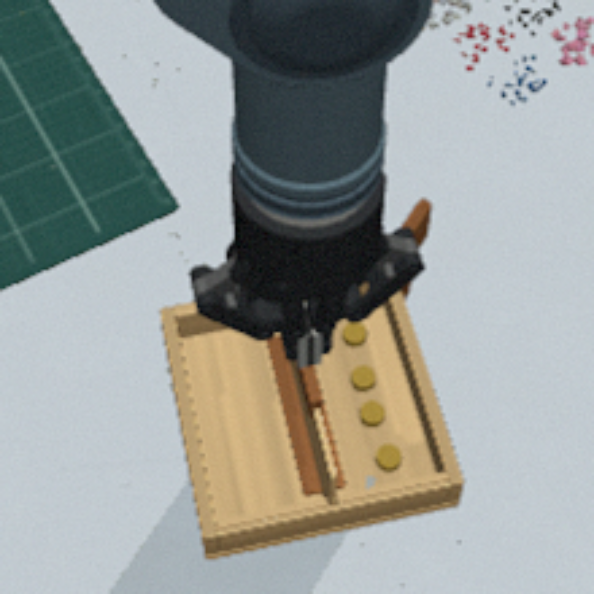

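Run:
```python
from h import *
s=bot.sense();pose=np.r_[s['tool_pos'],s['tool_rot']];T=wristT(pose)
c=lambda u,v,z:cast('wrist',u,v,z,T)[:2]
a,b=c(149,104,.036),c(487,104,.036);print('rim+y',a,b,np.linalg.norm(a-b))
p=optics.camera_params('wrist');Tc=np.array(p['T_tool_cam']);q=np.linalg.inv(Tc)[:3,3]
print('TCP px',p['fx']*q[0]/q[2]+p['cx'],p['fy']*q[1]/q[2]+p['cy'],q)
d=np.load('pics/w2.npy')
for u,v in [(310,290),(328,290),(310,310),(310,326),(317,260),(317,225),(316,180),(220,200),(250,108)]:
    z=d[v,u];P=np.array([(u-p['cx'])/p['fx']*z,(v-p['cy'])/p['fy']*z,z,1]);print((u,v),round(float(z),4),'tool',(Tc@P).round(4)[:3],'world',(T@P).round(4)[:3])
```

```text
rim+y [ 0.45796884 -0.09812878] [ 0.60692328 -0.13687944] 0.15391243087427528
TCP px 317.5165217243171 273.8123901680385 [-0.00038764  0.01626774  0.1894716 ]
(310, 290) 0.1435 tool [ 0.0101 -0.0026 -0.0448] world [ 0.5128 -0.1818  0.0938]
(328, 290) 0.1423 tool [ 0.0106  0.0038 -0.046 ] world [ 0.5191 -0.1829  0.0949]
(310, 310) 0.1265 tool [ 0.0105 -0.0023 -0.0624] world [ 0.5132 -0.1815  0.1113]
(310, 326) 0.1155 tool [ 0.0107 -0.002  -0.0737] world [ 0.5135 -0.1813  0.1226]
(317, 260) 0.155 tool [ 0.017  -0.0001 -0.0311] world [ 0.5169 -0.1758  0.0801]
(317, 225) 0.1548 tool [ 0.0301 -0.0001 -0.0278] world [ 0.5202 -0.163   0.0767]
(316, 180) 0.1574 tool [ 0.0467 -0.0005 -0.0207] world [ 0.524  -0.1469  0.0696]
(220, 200) 0.2223 tool [ 0.0284 -0.0543  0.0416] world [ 0.4673 -0.151   0.0073]
(250, 108) 0.1825 tool [ 0.0755 -0.0309  0.0131] world [ 0.5019 -0.1113  0.0358]
```

```bash
python3 -m handwheel '[[0,0,0,0],[0,0,0,0],[0,0,0,0],[0,0,0,0],[0,0,0,0],[0,0,0,0],[0,0,0,0],[0,0,0,0]]' -1 40
python3 - <<'E'
from h import *
shot('wrist','w3')
p=optics.camera_params('wrist');Tc=np.array(p['T_tool_cam']);d=np.load('pics/w3.npy')
for u in (160,175,190,450,465):
  for v in range(285,330,4):
    z=d[v,u];P=np.array([(u-p['cx'])/p['fx']*z,(v-p['cy'])/p['fy']*z,z,1]);t=(Tc@P).round(4)[:3]
    if t[2]<-.02: print((u,v),t);break
d=np.load('pics/w2.npy')
for u in (307,312,324,330):
  for v in range(278,300,1):
    z=d[v,u];P=np.array([(u-p['cx'])/p['fx']*z,(v-p['cy'])/p['fy']*z,z,1]);t=(Tc@P).round(4)[:3]
    if t[2]<-.035: print('shut',(u,v),t);break
E
```

```text
clock: 4.3
tool_pos: [0.5127, -0.1922, 0.0489]
tool_rot: [0.791, 0.612, 0.0, -0.0]
ft_force: [-0.1, -0.2, 0.4]
grip_width: 0.0854
(160, 317) [ 0.0101 -0.0482 -0.0666]
(175, 301) [ 0.0104 -0.0475 -0.0552]
(190, 301) [ 0.01   -0.0428 -0.0543]
(450, 289) [ 0.0649  0.0003 -0.1788]
(465, 301) [ 0.0101  0.0497 -0.0544]
shut (307, 285) [ 0.0102 -0.0038 -0.0401]
shut (312, 285) [ 0.0105 -0.002  -0.0411]
shut (324, 285) [ 0.0098  0.0025 -0.0393]
shut (330, 285) [ 0.0101  0.0047 -0.0399]
```

View pics/w3.png

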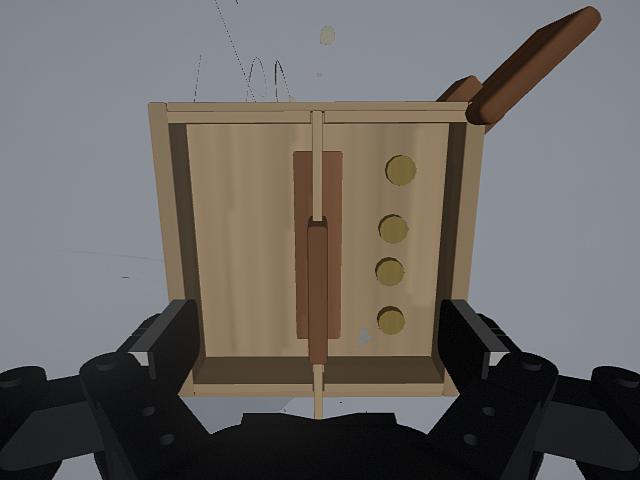

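```bash
python3 - <<'E'
from h import *
s=bot.sense();T=wristT(np.r_[s['tool_pos'],s['tool_rot']])
c=lambda u,v:cast('wrist',u,v,.08,T)[:2]
a,b=c(317.5,222),c(317.5,363);print(a,b,(a+b)/2,np.linalg.norm(a-b),s['tool_pos'])
E
python3 -m handwheel '[[0,0,-0.5,0],[0,0,-0.6,0],[0,0,-0.5,0],[0,0,0,0],[0,0,0,0]]' && python3 -m handwheel '[[0,0,0,0],[0,0,0,0],[0,0,0,0],[0,0,0,0],[0,0,0,0],[0,0,0,0],[0,0,0,0],[0,0,0,0],[0,0,0,0],[0,0,0,0]]' 1 40
python3 - <<'E'
from h import *
shot('wrist','w4')
E
```

```text
[ 0.52088839 -0.16121989] [ 0.50568738 -0.2195166 ] [ 0.51328789 -0.19036824] 0.06024598129681162 [ 0.51274976 -0.19222915  0.04891583]
clock: 4.85
tool_pos: [0.5119, -0.192, 0.0078]
tool_rot: [0.791, 0.612, -0.001, -0.001]
ft_force: [-0.4, 0.2, 0.3]
grip_width: 0.0856
clock: 5.85
tool_pos: [0.513, -0.1923, 0.0091]
tool_rot: [0.791, 0.612, 0.0, 0.0]
ft_force: [-0.5, 0.5, 2.6]
grip_width: 0.0074
```

View pics/w4.png

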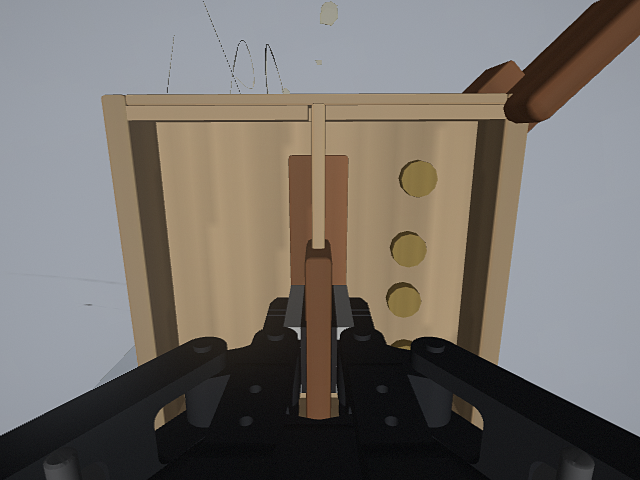

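Bar is held between the pads (7.4 mm opening). Lift straight up, slowly at first.

```bash
python3 -m handwheel '[[0,0,0.2,0],[0,0,0.2,0],[0,0,0.2,0],[0,0,0.2,0],[0,0,0.3,0],[0,0,0.3,0],[0,0,0.3,0],[0,0,0.3,0],[0,0,0.4,0],[0,0,0.4,0],[0,0,0.5,0],[0,0,0.5,0],[0,0,0.4,0],[0,0,0,0],[0,0,0,0]]'
python3 - <<'E'
from h import *
shot('side','side3');shot('wrist','w5');s=bot.sense();np.save('pics/w5pose.npy',np.r_[s['tool_pos'],s['tool_rot']])
E
```

```text
clock: 7.4
tool_pos: [0.5129, -0.1922, 0.1142]
tool_rot: [0.791, 0.612, 0.0, 0.0]
ft_force: [0.1, 0.1, 0.2]
grip_width: 0.0073
```

View pics/side3.png

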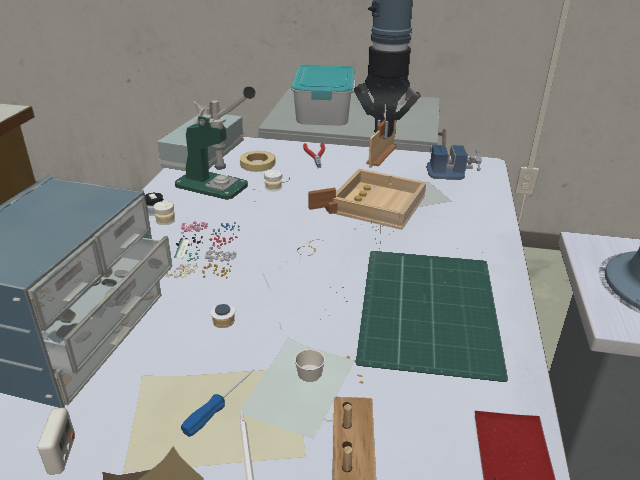

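View pics/w5.png

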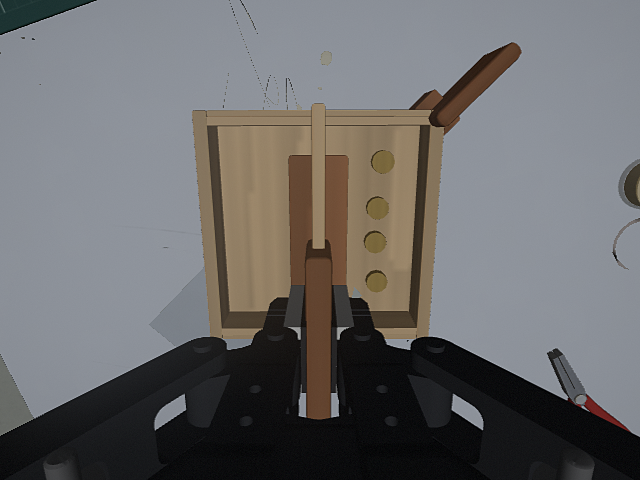

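```bash
python3 -m handwheel '[[-0.1,0.5,0,0],[-0.2,0.9,0,0],[-0.2,0.9,0,0],[-0.2,0.9,0,0],[-0.2,0.9,0,0],[-0.2,0.9,0,0],[-0.2,0.9,0,0],[-0.2,0.9,0,0],[-0.2,0.9,0,0],[-0.2,0.9,0,0],[-0.2,0.9,0,0],[-0.2,0.9,0,0],[-0.2,0.9,0,0],[-0.2,0.9,0,0],[-0.1,0.3,0,0],[0,0,0,0],[0,0,0,0],[0,0,0,0]]'
python3 - <<'E'
from h import *
shot('side','side4')
E
```

```text
clock: 9.3
tool_pos: [0.4429, 0.1187, 0.1138]
tool_rot: [0.792, 0.611, -0.0, 0.0]
ft_force: [-0.5, 0.0, -1.3]
grip_width: 0.0071
```

View pics/side4.png

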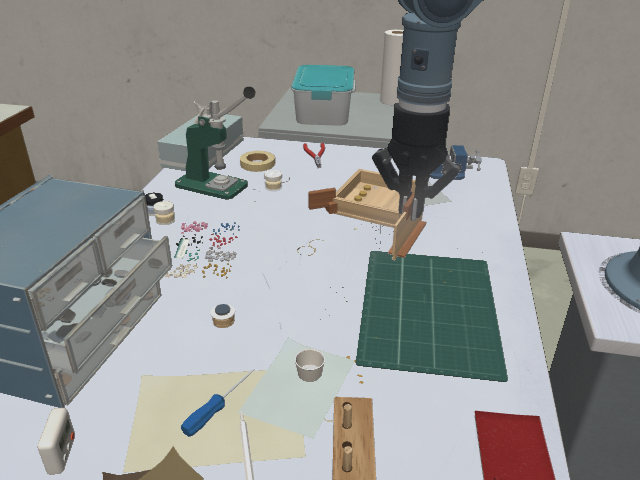

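```bash
python3 -m handwheel '[[0,0,-0.4,0],[0,0,-0.6,0],[0,0,-0.6,0],[0,0,-0.6,0],[0,0,-0.6,0],[0,0,-0.6,0],[0,0,-0.4,0],[0,0,-0.2,0],[0,0,-0.1,0],[0,0,-0.1,0],[0,0,0,0],[0,0,0,0]]' ; python3 -m handwheel '[[0,0,-0.05,0],[0,0,-0.05,0],[0,0,-0.05,0],[0,0,0,0]]'
python3 - <<'E'
from h import *
shot('side','side5')
im=cv2.imread('pics/side5.png')[160:340,330:530];cv2.imwrite('pics/side5z.png',cv2.resize(im,None,fx=3,fy=3))
E
```

```text
clock: 10.55
tool_pos: [0.4432, 0.1204, 0.0094]
tool_rot: [0.791, 0.612, 0.0, 0.0]
ft_force: [-0.7, 0.3, -0.0]
grip_width: 0.0076
clock: 10.95
tool_pos: [0.4426, 0.1202, 0.005]
tool_rot: [0.791, 0.612, -0.0, -0.0]
ft_force: [0.3, -0.6, -0.6]
grip_width: 0.0075
```

View pics/side5z.png

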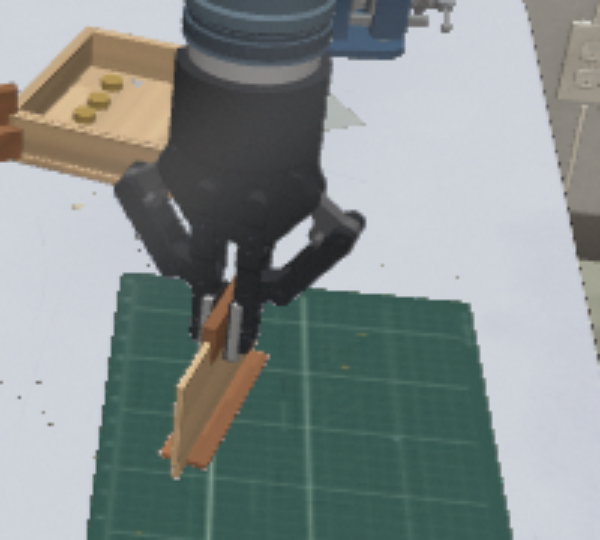

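```bash
python3 -m handwheel '[[0,0,-0.05,0],[0,0,0,0]]' ; python3 -m handwheel '[[0,0,-0.05,0],[0,0,0,0]]'; python3 -m handwheel '[[0,0,-0.05,0],[0,0,0,0]]'
```

```text
clock: 11.2
tool_pos: [0.4426, 0.1203, 0.0038]
tool_rot: [0.791, 0.612, -0.0, -0.0]
ft_force: [0.5, -0.3, -1.5]
grip_width: 0.0077
clock: 11.4
tool_pos: [0.443, 0.1203, 0.0033]
tool_rot: [0.791, 0.611, 0.0, 0.0]
ft_force: [-1.7, -0.2, 4.2]
grip_width: 0.0075
clock: 11.6
tool_pos: [0.4432, 0.1203, 0.0033]
tool_rot: [0.791, 0.611, -0.0, 0.0]
ft_force: [-3.9, -1.3, 14.7]
grip_width: 0.0076
```

```bash
python3 -m handwheel '[[0,0,0.05,0],[0,0,0,0]]' ; python3 -m handwheel '[[0,0,0,0],[0,0,0,0],[0,0,0,0],[0,0,0,0],[0,0,0,0],[0,0,0,0],[0,0,0,0],[0,0,0,0]]' -1; python3 -m handwheel '[[0,0,0.4,0],[0,0,0.8,0],[0,0,1,0],[0,0,1,0],[0,0,1,0],[0,0,1,0],[0,0,1,0],[0,0,0,0]]'
python3 - <<'E'
from h import *
shot('side','side6')
im=cv2.imread('pics/side6.png')[160:340,330:530];cv2.imwrite('pics/side6z.png',cv2.resize(im,None,fx=3,fy=3))
E
```

```text
clock: 11.8
tool_pos: [0.4434, 0.1205, 0.0033]
tool_rot: [0.791, 0.612, 0.001, 0.0]
ft_force: [-0.5, -0.2, 5.6]
grip_width: 0.0076
clock: 12.6
tool_pos: [0.4428, 0.1203, 0.0027]
tool_rot: [0.791, 0.612, 0.0, -0.0]
ft_force: [-0.8, -0.0, -1.0]
grip_width: 0.0854
clock: 13.4
tool_pos: [0.4461, 0.1214, 0.1623]
tool_rot: [0.791, 0.611, 0.004, 0.001]
ft_force: [-0.2, -0.0, 0.5]
grip_width: 0.0851
```

View pics/side6z.png

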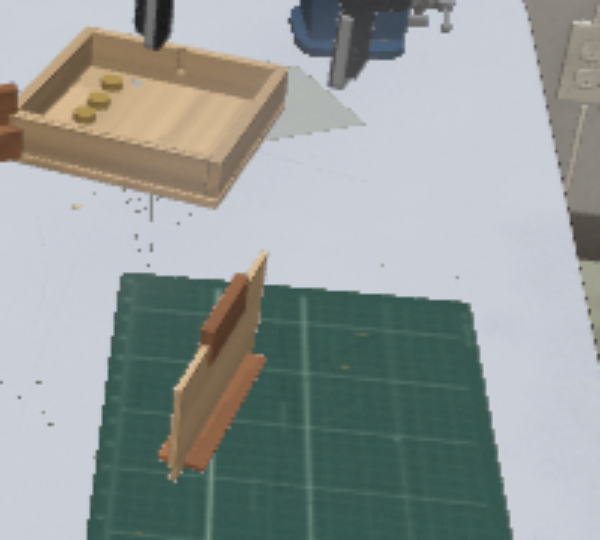

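```bash
python3 -m handwheel '[[0.61,-0.81,0,-0.94],[0.61,-0.81,0,-0.94],[0.61,-0.81,0,-0.94],[0.61,-0.81,0,-0.94],[0.61,-0.81,0,-0.94],[0.61,-0.81,0,-0.94],[0.61,-0.81,0,-0.94],[0.61,-0.81,0,-0.94],[0.61,-0.81,0,-0.94],[0.61,-0.81,0,-0.94],[0.61,-0.81,0,-0.94],[0.61,-0.81,0,-0.94],[0,0,0,0],[0,0,0,0],[0,0,0,0]]'
python3 - <<'E'
from h import *
s=bot.sense();np.save('pics/w6pose.npy',np.r_[s['tool_pos'],s['tool_rot']]);shot('wrist','w6')
M=R.from_quat(s['tool_rot']).as_matrix();print(M[:,1],np.degrees(np.arctan2(M[1,1],M[0,1])),s['joint_pos'])
E
```

```text
clock: 14.95
tool_pos: [0.6253, -0.1224, 0.1569]
tool_rot: [0.965, 0.261, -0.001, -0.001]
ft_force: [0.5, -0.4, 0.3]
grip_width: 0.0859
[ 0.50412359 -0.86363042 -0.00138097] -59.72677678666371 [-0.03552443  0.39759504  0.20789663  1.67288307 -0.0911264   1.08220739
 -0.84286283]
```

View pics/w6.png

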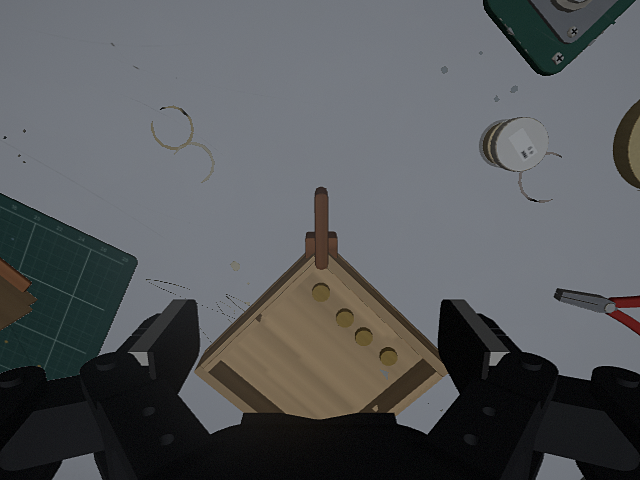

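Run:
```python
from h import *
P=np.load('pics/w6pose.npy');T=wristT(P)
c=lambda u,v,z:cast('wrist',u,v,z,T)[:2]
a,b=c(321.3,188.5,.056),c(321.3,268.5,.056);L=np.linalg.norm(a-b);u=(a-b)/L
print(a,b,L,np.degrees(np.arctan2(u[1],u[0])));g=b+u*.036;print('grip',g,'delta units',(g-P[:2])/.025)
```

```text
[ 0.6500408  -0.11107762] [ 0.5989551  -0.14104871] 0.059228498430778 30.39940609432086
grip [ 0.63000578 -0.12283181] delta units [ 0.19000488 -0.01589737]
```

```bash
python3 -m handwheel '[[0.1,0,-0.5,0],[0.09,0,-0.7,0],[0,0,-0.7,0],[0,0,-0.7,0],[0,0,-0.7,0],[0,0,-0.7,0],[0,0,-0.7,0],[0,0,-0.7,0],[0,0,-0.5,0],[0,0,-0.5,0],[0,0,-0.3,0],[0,0,-0.2,0],[0,0,0,0],[0,0,0,0]]'
python3 - <<'E'
from h import *
shot('wrist','w7');shot('side','side7')
im=cv2.imread('pics/side7.png')[120:260,250:450];cv2.imwrite('pics/side7z.png',cv2.resize(im,None,fx=4,fy=4))
E
```

```text
clock: 16.4
tool_pos: [0.6311, -0.1229, -0.0143]
tool_rot: [0.965, 0.261, 0.001, 0.0]
ft_force: [-0.1, 0.0, 0.1]
grip_width: 0.0854
```

View pics/w7.png

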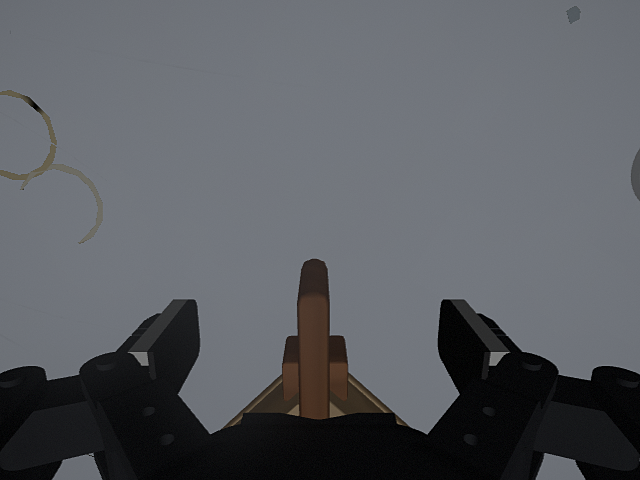

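View pics/side7z.png

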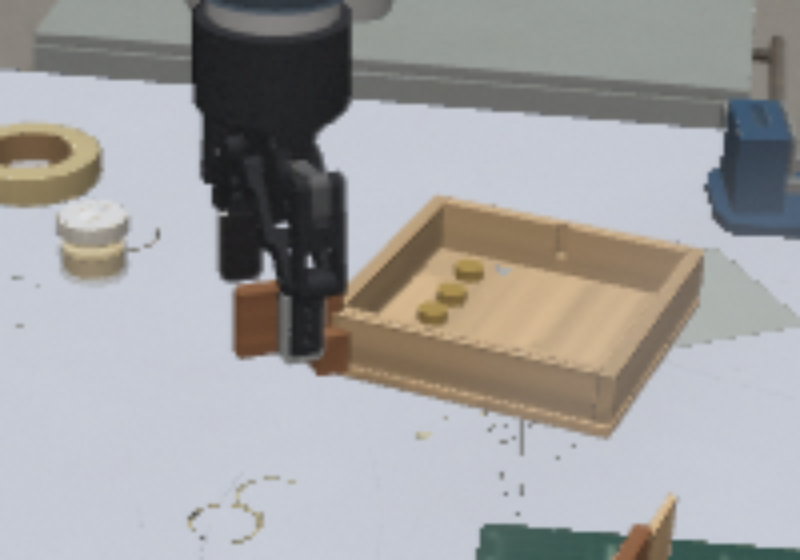

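Run:
```python
from h import *
s=bot.sense();print(s['tool_pos'])
p=optics.camera_params('wrist');Tc=np.array(p['T_tool_cam']);d=np.load('pics/w7.npy')
for u,v in [(292,340),(292,355),(340,340),(340,355),(314,300),(314,345),(314,268),(291,338)]:
    z=d[v,u];P=np.array([(u-p['cx'])/p['fx']*z,(v-p['cy'])/p['fy']*z,z,1]);t=(Tc@P).round(4)[:3];print((u,v),t, 'worldz',round(s['tool_pos'][2]-t[2],4))
```

```text
[ 0.63138067 -0.12294274 -0.01390687]
(292, 340) [-0.0211 -0.0106 -0.0238] worldz 0.0099
(292, 355) [-0.0207 -0.0098 -0.0365] worldz 0.0226
(340, 340) [-0.0207  0.01   -0.0245] worldz 0.0106
(340, 355) [-0.0207  0.0094 -0.0365] worldz 0.0226
(314, 300) [ 0.0174 -0.0005 -0.0694] worldz 0.0555
(314, 345) [ 0.0035 -0.0006 -0.071 ] worldz 0.0571
(314, 268) [ 0.0192 -0.0008 -0.0456] worldz 0.0317
(291, 338) [-0.0209 -0.0111 -0.0225] worldz 0.0086
```

```bash
python3 -m handwheel '[[0.07,0.04,-0.08,0],[0,0,0,0]]'; python3 -m handwheel '[[0,0,0,0],[0,0,0,0],[0,0,0,0],[0,0,0,0],[0,0,0,0],[0,0,0,0],[0,0,0,0],[0,0,0,0],[0,0,0,0],[0,0,0,0],[0,0,0,0],[0,0,0,0]]' 1 25
python3 - <<'E'
from h import *
shot('wrist','w8');s=bot.sense();print(s['tool_pos'],s['ft_force'])
# arc: pivot->grip 248ish (134+110+2), h=.042
import math
u=np.array([math.cos(math.radians(30.4)),math.sin(math.radians(30.4))])
L,h=.246,.043
for a in range(0,31,3):
    r=math.radians(a);dx=L*math.cos(r)-h*math.sin(r)-L;dz=L*math.sin(r)+h*math.cos(r)-h
    print(a,'units',np.round(np.r_[dx*u,dz]/.025,2))
E
```

```text
clock: 16.7
tool_pos: [0.6328, -0.1214, -0.0166]
tool_rot: [0.965, 0.261, 0.0, -0.0]
ft_force: [0.0, -0.1, 0.5]
grip_width: 0.0856
clock: 17.9
tool_pos: [0.6322, -0.1217, -0.0168]
tool_rot: [0.965, 0.261, -0.0, -0.0]
ft_force: [-0.3, 0.1, 0.6]
grip_width: 0.0099
[ 0.63224031 -0.12168145 -0.01677763] [-0.04321537  0.68871805  1.34167995]
0 units [0. 0. 0.]
3 units [-0.09 -0.05  0.51]
6 units [-0.2  -0.12  1.02]
9 units [-0.34 -0.2   1.52]
12 units [-0.49 -0.29  2.01]
15 units [-0.67 -0.39  2.49]
18 units [-0.87 -0.51  2.96]
21 units [-1.1  -0.64  3.41]
24 units [-1.34 -0.78  3.85]
27 units [-1.6  -0.94  4.28]
30 units [-1.88 -1.1   4.69]
```

View pics/w8.png

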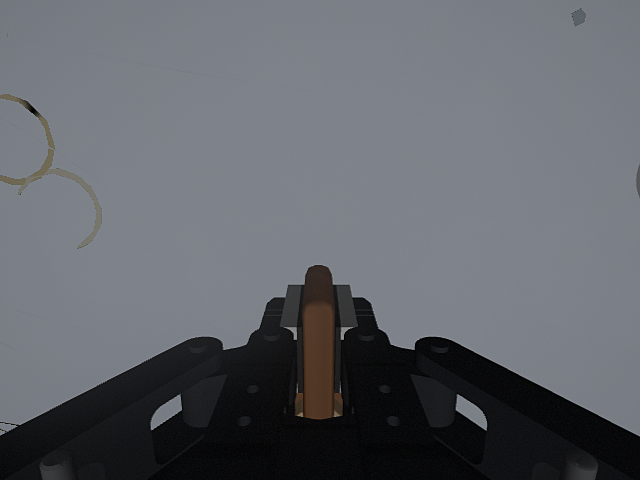

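```bash
python3 -m handwheel '[[-0.03,-0.02,0.17,0],[-0.03,-0.02,0.17,0],[-0.03,-0.01,0.17,0],[-0.03,-0.02,0.17,0],[-0.04,-0.02,0.17,0],[-0.04,-0.03,0.17,0],[-0.05,-0.03,0.17,0],[-0.05,-0.03,0.17,0],[-0.04,-0.02,0.16,0],[0,0,0,0],[0,0,0,0]]'
python3 - <<'E'
from h import *
shot('side','side9')
im=cv2.imread('pics/side9.png')[120:260,250:450];cv2.imwrite('pics/side9z.png',cv2.resize(im,None,fx=4,fy=4))
E
```

```text
clock: 19.05
tool_pos: [0.6238, -0.1268, 0.0214]
tool_rot: [0.965, 0.261, 0.0, 0.0]
ft_force: [-0.9, -0.0, -2.1]
grip_width: 0.0098
```

View pics/side9z.png

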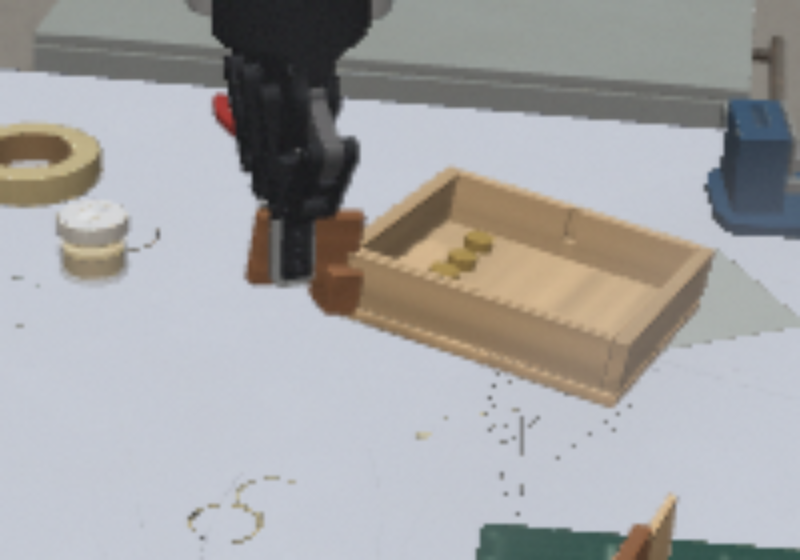

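```bash
python3 -m handwheel '[[-0.05,-0.03,0.16,0],[-0.05,-0.03,0.16,0],[-0.06,-0.03,0.16,0],[-0.06,-0.03,0.16,0],[-0.06,-0.04,0.16,0],[-0.06,-0.04,0.16,0],[-0.06,-0.04,0.16,0],[-0.06,-0.04,0.16,0],[-0.07,-0.04,0.16,0],[-0.07,-0.04,0.15,0],[-0.08,-0.04,0.15,0],[-0.08,-0.05,0.15,0],[-0.08,-0.05,0.15,0],[-0.08,-0.05,0.15,0],[-0.08,-0.05,0.15,0],[-0.08,-0.05,0.14,0],[-0.08,-0.05,0.14,0],[-0.09,-0.05,0.14,0],[-0.09,-0.05,0.14,0]]'; python3 -m handwheel '[[0,0,0,0],[0,0,0,0],[0,0,0,0],[0,0,0,0],[0,0,0,0],[0,0,0,0]]'
python3 - <<'E'
from h import *
shot('side','side10');shot('scene','scene10')
im=cv2.imread('pics/side10.png')[120:260,250:450];cv2.imwrite('pics/side10z.png',cv2.resize(im,None,fx=4,fy=4))
im=cv2.imread('pics/scene10.png')[220:420,240:440];cv2.imwrite('pics/scene10z.png',cv2.resize(im,None,fx=3,fy=3))
E
```

```text
clock: 21.0
tool_pos: [0.59, -0.1468, 0.0939]
tool_rot: [0.965, 0.261, -0.0, -0.0]
ft_force: [0.5, 0.0, -3.0]
grip_width: 0.0097
clock: 21.6
tool_pos: [0.5902, -0.1468, 0.0936]
tool_rot: [0.965, 0.261, -0.0, 0.0]
ft_force: [0.7, 0.6, -0.7]
grip_width: 0.0101
```

View pics/side10z.png

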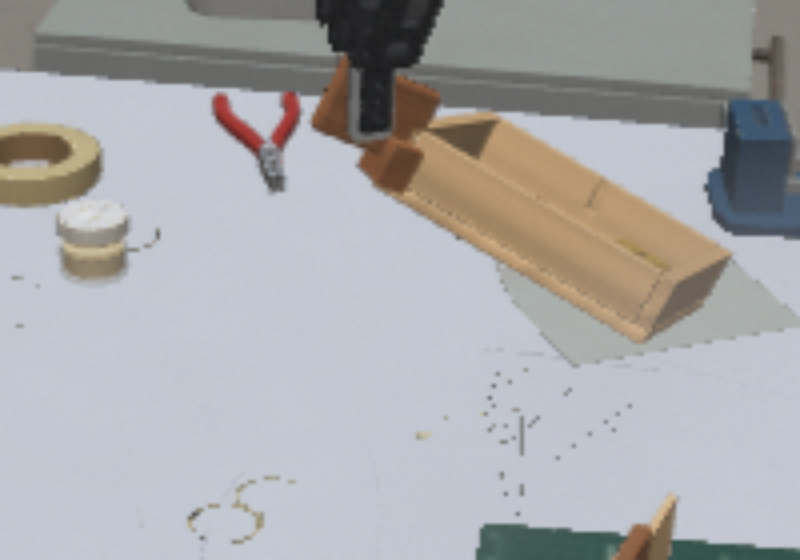

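View pics/scene10z.png

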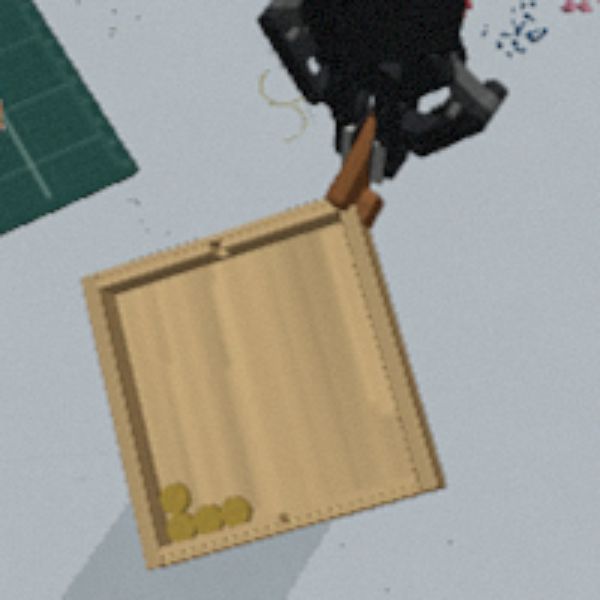

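Run:
```python
from h import *
im,d=optics.grab_frame('scene');cv2.imwrite('pics/scene11.png',im[:,:,::-1])
p=optics.camera_params('scene');T=np.array(p['T'])
def P(u,v):
    z=d[v,u];return (T@[(u-p['cx'])/p['fx']*z,(v-p['cy'])/p['fy']*z,z,1])[:3]
Z=lambda u,v:(int(240+u/3),int(220+v/3))
pts=np.array([P(*Z(u,v)) for u in range(190,340,8) for v in range(300,470,8)])
c=pts.mean(0);n=np.linalg.svd(pts-c)[2][2];n*=np.sign(n[2])
print('tilt',np.degrees(np.arccos(n[2])),'dir',np.degrees(np.arctan2(-n[1],-n[0])),'rms',np.std((pts-c)@n))
rim=P(*Z(157,553));print('rim corner',rim)
# blanks positions on plane raised 7mm
diag=-np.array([n[0],n[1],0])/np.hypot(n[0],n[1]); 
u=np.array([0,0,1.])-n*n[2];u/=np.linalg.norm(u)   # uphill in plane (fin direction)
w=np.cross(n,u); ex=(u-w)/2**.5; ey=(u+w)/2**.5
o=T[:3,3]
def on(uv,off):
    q=np.array([240+uv[0]/3,220+uv[1]/3]);r=T[:3,:3]@[(q[0]-p['cx'])/p['fx'],(q[1]-p['cy'])/p['fy'],1]
    return o+r*((c+n*off-o)@n)/(r@n)
k=on((150,568),.028) # outer rim corner
for b in [(180,525),(208,516),(237,507),(175,496)]:
    e=on(b,.007)-k;print('blank from inner corner x,y mm',((e@ex-.009)*1000).round(1),((e@ey-.009)*1000).round(1))
bot_corner=k-n*.036;print('bottom pivot',bot_corner)
hs=cv2.cvtColor(im,cv2.COLOR_RGB2HSV)
s=bot.sense();print(s['tool_pos'],s['ft_force'],s['grip_width'],s['clock'])
# bystanders before/after
a=cv2.imread('pics/side0.png').astype(int);b2=cv2.imread('pics/side10.png').astype(int)
for nme,(x,y) in dict(cup=(310,362),spool=(222,314),jar=(273,180)).items():
    print(nme,np.abs(a[y-22:y+22,x-22:x+22]-b2[y-22:y+22,x-22:x+22]).mean().round(2))
```

```text
tilt 81.17489511417028 dir -25.62085921064035 rms 0.022973226523840574
rim corner [ 0.41120225 -0.25193004  0.03609306]
blank from inner corner x,y mm -25.3 17.4
blank from inner corner x,y mm 137.8 93.2
blank from inner corner x,y mm 260.0 149.8
blank from inner corner x,y mm -81.2 17.0
bottom pivot [ 0.46778859 -0.15678692 -0.28811654]
[ 0.59019636 -0.14677723  0.09360768] [ 0.31432259  0.74502615 -1.71854508] 0.009787916644478088 21.75
cup 1.14
spool 1.17
jar 1.17
```

View pics/scene11.png

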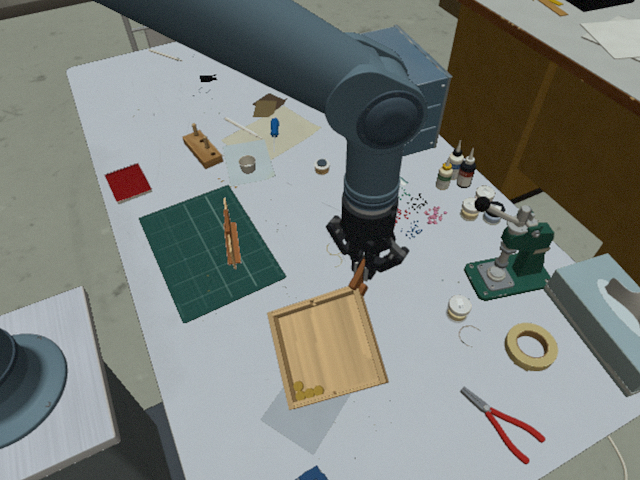

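Run:
```python
from h import *
d=np.load('pics/scene10.npy')
p=optics.camera_params('scene');T=np.array(p['T']);o=T[:3,3]
pts=[]
for u in range(303,353,2):
  for v in range(320,376,2):
    z=d[v,u]
    if z>.1: pts.append((T@[(u-p['cx'])/p['fx']*z,(v-p['cy'])/p['fy']*z,z,1])[:3])
pts=np.array(pts)
for _ in range(4):
    c=np.median(pts,0) if _==0 else pts.mean(0);n=np.linalg.svd(pts-c)[2][2];n*=np.sign(n[2]);r=np.abs((pts-c)@n);pts=pts[r<=max(2.5*np.median(r),.001)]
print(len(pts),'tilt',np.degrees(np.arccos(n[2])),'dir',np.degrees(np.arctan2(-n[1],-n[0])),'rms',np.std((pts-c)@n))
u=np.array([0,0,1.])-n*n[2];u/=np.linalg.norm(u);w=np.cross(n,u);ex=(u-w)/2**.5;ey=(u+w)/2**.5
def on(uv,off):
    q=np.array([240+uv[0]/3,220+uv[1]/3]);r=T[:3,:3]@[(q[0]-p['cx'])/p['fx'],(q[1]-p['cy'])/p['fy'],1]
    return o+r*((c+n*off-o)@n)/(r@n)
k=on((149,568),.028)
print('pivot',k-n*.036)
for b in [(180,525),(208,516),(237,507),(175,496)]:
    e=on(b,.007)-k;print('blank',((e@ex-.009)*1000).round(1),((e@ey-.009)*1000).round(1))
```

```text
568 tilt 27.564109677458926 dir 31.025628718435893 rms 0.0008606874258426368
pivot [ 0.41925313 -0.24789148  0.00056638]
blank 5.9 7.8
blank 21.9 8.0
blank 38.2 8.1
blank 7.1 22.6
```

Run:
```python
from h import *
print(bot.sign_off()); s=bot.sense(); print(s['clock'],s['tool_pos'],s['grip_width'])
```

```text
the job is handed in; nothing more can be done
None
the job is handed in; nothing more can be done
```

The job was handed in at about 22 s. The divider was lifted straight out of the tray and stands upright on the green mat, near (0.44, 0.12) m. The tray is held by its fin, tilted, with all four blanks in the opposite corner.

**Last checks**
- **Tilt:** the floor plane measured from depth is at 27.6°, along the diagonal. The pivot corner is on the table (z about 0.6 mm).
- **Blanks:** the centres lie at about (6, 8), (22, 8), (38, 8) and (7, 23) mm from the inner corner, touching each other. Three are in a row along the -y wall, so the farthest is 38 mm along it.
- **Bystanders:** the cup, jar and spool look unchanged in the side camera compared with the start.
- **Forces:** the highest wrist force I read was about 15 N vertically, when I set the divider down. The fin was gripped at 25 N.

**What disagreed**
- **Fingertips:** the camera depth shows the real fingertips about 40 mm behind the reported TCP when shut. My first attempt to grip the divider therefore closed on air just above its bar, touching nothing. I corrected for this offset from then on.
- **Plane fit:** my first tilt fit gave an impossible 81° because bad depth points were included. I repeated it with those removed (0.9 mm rms), and the 27.6° is from that fit.

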